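# Lock the polishing bowl onto its drive base

## Task

The blue polishing bowl has been set down on its grey drive base, but its bayonet lugs are resting on top of the socket. Push the bowl round by its ears until the lugs drop into their slots, press it fully down past the stiff seal, then twist it clockwise to the stop, so that the interlock is made and the machine can start. Do not lift the bowl off its base or tip it, and leave the other things on the bench where they are.

Things in the scene. Friction and masses are not known exactly. Their poses are not given: they have to be found in the camera images.
- base: The tumbler's drive base: grey round housing, 196 mm across, 50 mm high, with a black control box (dial, red switch) on its -x side reaching 134 mm from the axis. Fixed to the bench. Origin on the bench under its middle, on the axis that the bowl turns about; z up.
- socket (a point): Middle of the drive plate's top face, 76.5 mm above the bench. The plate (129 mm across) holds the bayonet socket: four slots 90 degrees apart. Its worm gear holds it: it cannot be turned by hand. It stopped at any angle, unrelated to the base's axes, and the bowl hides it, so the slots must be found by feel. The bowl's foot has 1 mm of play in it.
- bowl: Closed polishing bowl, blue, 140 mm across, 90 mm high, 0.6 to 0.85 kg, black lid (150 mm over its clips). Origin: centre of its foot's underside, z up. Origin's height over the bench: 68.5 mm with the lugs on top of the socket (start); 58 to 62 mm with the lugs fallen into the slots and the foot on the seal (it can then turn only about 5 degrees); 52 mm pressed home. Home, it turns clockwise 42 degrees to a hard stop.
- ear (a point): Middle of the ear on the bowl's +x axis, 83 mm from the bowl's axis, 45 mm above its origin. Four like ears, on +x, +y, -x, -y: 70 to 97 mm from the axis, 14 mm thick (18 at the round end), 26 mm high. The four lugs are hidden below, in line with the ears. At the start the next slots are 15 to 75 degrees clockwise (seen from above) of the lugs. Pushed at an ear the bowl turns with 2 to 5 N.
- lid_top (a point): Middle of the flat top of the lid's round boss (44 mm across, 14 mm high), 90 mm above the bowl's origin: the place to press. The seal under the foot resists with 18 N, of which the bowl's weight gives about 7 N; it stays where it is pushed.
- interlock (a joint): Start interlock: a sprung pin (about 1 N) in the drive plate at the end of the lugs' track. 0 m: out; about 0.003 m: pushed down by a lug, which happens only in the last 5 degrees before the stop with the bowl fully down.
- ball_hammer: Ball-pein hammer with wooden handle, 98x273x30 mm, lying; origin under its middle. To be left alone.
- grit_tub: Lavender plastic tub of grit, 110 mm across, 78 mm high; origin under its middle. To be left alone.
- polish_bar: Red bar of polish, 42x104x34 mm; origin under its middle. To be left alone.
- flat_tin: Round tin with red lid, 65 mm across, 24 mm high; origin under its middle. To be left alone.

How it is judged:
By the outcome, as a careful person would: the job done as asked, in the order asked, and still so for the second after the job is handed in, with the robot touching nothing.
It also fails if it takes over 61 s, if anything falls off the work surface, if the arm or the gripper's body presses on something with over 40 N, if the wrist force passes 120 N, or if a joint passes its speed limit or range.

## Robot

A 6-joint arm with a two-finger parallel gripper is mounted at the origin on a cart in front of the work surface, level with it; the furniture and walls round the work are solid. World frame = base frame: x ahead of the robot, y to its left, z up, the work surface at z = 0. Lengths are in m, angles in rad, forces in N, time in s.
With the tool pointing down it reaches from about 0.25 to 0.775 m from the base axis. Payload 4 kg.
Tool frame: the origin (TCP) lies on the centre line of the jaws, within the pads' length; the fingertips stand 8 mm ahead of it and the grasp point (between the pads) lies 11 mm behind it; z points along the fingers, y is the direction in which the jaws open and shut (so a half turn about z gives the same grasp; the last joint's range is limited). The gripper opens to 94 mm and grips with 3 to 60 N. Pads are 16 mm wide; open, the fingers measure 119 mm over their backs; the gripper's body (75 mm by 177 mm) begins 78 mm behind the grasp point.
Start: joints at [-1.238, 0.087, 1.371, -0, 1.684, -0.103], TCP at [0.232, -0.499, 0.214] pointing down, gripper open.
Joint ranges: [-3.1, 3.1], [-0.76, 2.03], [0.27, 2.55], [-1.08, 4.22], [0.17, 2.65], [-2.57, 2.57]. Speed limits (rad/s): [2.79, 2.79, 3.14, 3.14, 3.14, 3.14].

## Interface

Orientations are given as [roll, pitch, yaw] about the fixed x, y, z axes, in that order (R = Rz(yaw) Ry(pitch) Rx(roll)).
In Python, from bench import robot, cams, close_job gives the robot as it stands.
- The arm moves only by the tool arm_command, never from a script. Its argument "plan" is one flat list of numbers, 7 for each row, row after row: the shift along the tool's x, y, z in cm, then the turn, a rotation vector about the tool's x, y, z in degrees, then the closure, from 0 (fully open) to 1 (shut). A call has 1 to 8 rows; each row shifts and turns the commanded pose from where the row before left it, along the tool's axes as they then stand; what a row does not reach is not made up. A row lasts 1/8 s, in which the tool goes at most 62.5 mm and 10.7 degrees, less where a joint would pass 70% of its speed; a pose out of reach is approached as far as the arm can. A call with a gripper value outside its range is refused whole. The fingers move at their own pace and stop on an object; the grip force is fixed at half the most. Time passes only in rows, so rows that do not move let the fingers close. It gives the time, the measured TCP pose, the force and the opening at its end, in the units of the state.
- robot.get_obs(): the state, without advancing time (a new reading comes with each control period).
- cams.snapshot(name): name is "side" or "top" or "wrist"; returns a dict with "pixels" (384x512x3 uint8, red, green, blue), "fov_y" (degrees; the focal length in pixels is half the picture's height over the tangent of half this angle, whatever the lens; pixels are square), "cx", "cy" (the principal point, pixels), "camera_from_world" (4x4, takes a point from world to camera coordinates); the wrist camera has in their place "tool_from_camera" (4x4, takes a point from camera to tool coordinates, whose origin is the TCP and whose axes are the flange's). Camera axes: x right, y up, looking along -z (the intrinsics and any distortion apply to the point x, -y, -z); pixel columns grow to the right and rows downward; lengths in m; the calibration is good to about 2 mm. A picture is of the moment at which its call begins: read the wrist's pose just before it. There is no depth.
- close_job(): hands the job in, once; it reports no verdict.
The state is a dict: "time": time; "joint_positions": joint angles; "qvel": joint speeds; "joint_torque": joint torques, N m; "tool_pos": TCP position; "ee_rot": TCP orientation; "wrist_force": force on the tool from outside, world axes, zero at the start; "wrist_torque": the same for the moment, N m; "width": finger opening in m.
Only numpy, scipy, OpenCV 4.12 (cv2) and the standard library are available. Lean on these libraries where they do the work, as an engineer would, in place of code of your own. Each camera call takes 0.05 s, during which the arm holds its last target.

## Working session

There is one attempt and no reset: what is moved stays moved. The work goes in short steps, Python scripts to look and compute and a tool call to move; the robot and the scene stay as the last step left them, time stands still between calls to the robot, and variables do not carry over. Pictures are saved under pics/ and viewed, and the job is handed in when it is done.

Besides the shell and the picture viewer there is one more tool, called after ">>>" by a JSON object that holds its "method" and its "body". arm_command: Moves the arm, as the interface text tells. Its arguments: {"type":"object","properties":{"plan":{"type":"array","items":{"type":"number"}}},"required":["plan"]}

```bash
ls; mkdir -p pics
python3 - <<'E'
from bench import robot, cams
import cv2
o=robot.get_obs()
print({k:o[k] for k in o})
for n in ["side","top","wrist"]:
    s=cams.snapshot(n); cv2.imwrite(f"pics/{n}0.png",s["pixels"][:,:,::-1]); print(n,{k:s[k] for k in s if k!="pixels"})
E
```

```text
pics
{'time': 0.0, 'joint_positions': array([-1.23808276e+00,  8.79707232e-02,  1.37225927e+00, -1.23390167e-05,
        1.68358502e+00, -1.03091486e-01]), 'qvel': array([-0.00085409,  0.00160136,  0.00082216,  0.0012977 , -0.00069717,
        0.00109453]), 'joint_torque': array([-2.53974504e-04, -3.40187895e+01, -3.02429903e+01,  7.19114835e-02,
        3.30451818e-02, -1.67398503e-04]), 'tool_pos': array([ 0.23199887, -0.49808841,  0.21229302]), 'ee_rot': array([-3.13938083e+00, -2.16502140e-04,  4.35803440e-01]), 'wrist_force': array([-0.63347515,  0.44783874,  0.23508688]), 'wrist_torque': array([-0.01522957,  0.05322513,  0.06533263]), 'width': 0.09399585231762257}
side {'fov_y': 43.59397613144832, 'cx': 251.84288124574917, 'cy': 187.23233105001339, 'camera_from_world': array([[-0.41914519, -0.90789689, -0.00636805,  0.22525028],
       [ 0.47350236, -0.22457373,  0.85168196, -0.35707051],
       [-0.77466949,  0.35396311,  0.52402031, -1.01793798],
       [ 0.        ,  0.        ,  0.        ,  1.        ]])}
top {'fov_y': 47.84516518202174, 'cx': 255.34214688673464, 'cy': 185.74978430590062, 'camera_from_world': array([[-0.02646956, -0.99963597,  0.00522372,  0.00739833],
       [ 0.98761721, -0.02534227,  0.15482255, -0.5115633 ],
       [-0.15463381,  0.00925712,  0.98792848, -1.13754417],
       [ 0.        ,  0.        ,  0.        ,  1.        ]])}
wrist {'fov_y': 62.54226951800065, 'cx': 256.06112842752844, 'cy': 191.7152455308648, 'tool_from_camera': array([[ 1.64971439e-04,  9.70457252e-01,  2.41273070e-01,
         7.01380183e-02],
       [ 9.99999986e-01, -1.67546145e-04, -9.84389193e-06,
         7.26231702e-04],
       [ 3.08712964e-05,  2.41273069e-01, -9.70457266e-01,
        -1.71525633e-01],
       [ 0.00000000e+00,  0.00000000e+00,  0.00000000e+00,
         1.00000000e+00]])}
```

View pics/top0.png

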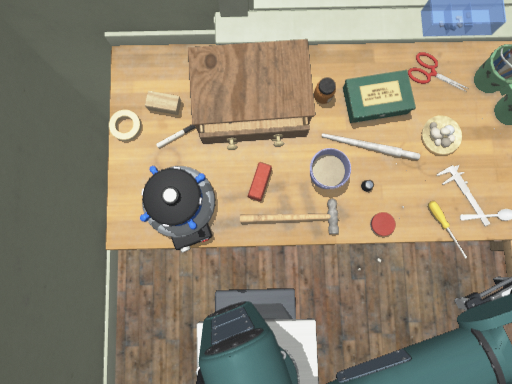

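View pics/side0.png

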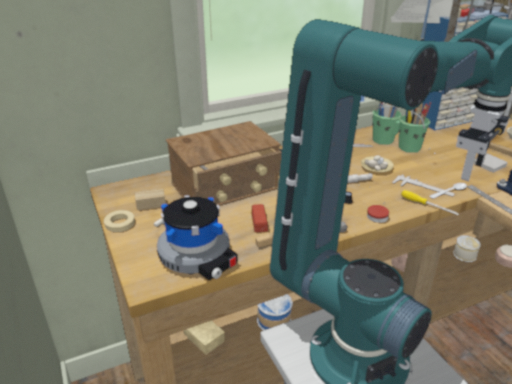

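The top view shows the bowl's pale boss near (171,196), with blue ears near (157,172), (201,178) and (145,217), and the control box near (190,238). Next I'll measure these positions.

```bash
cat > h.py <<'E'
import numpy as np, cv2
from bench import robot, cams
def ray(s,u,v,T=None):
    H=s["pixels"].shape[0]; f=H/2/np.tan(np.radians(s["fov_y"]/2))
    d=np.array([(u-s["cx"])/f,-(v-s["cy"])/f,-1.])
    if T is None: T=np.linalg.inv(s["camera_from_world"])
    return T[:3,3],T[:3,:3]@d
def onz(s,u,v,z,T=None):
    o,d=ray(s,u,v,T); return o+d*(z-o[2])/d[2]
def proj(s,p,T=None):
    W=s["camera_from_world"] if T is None else np.linalg.inv(T)
    H=s["pixels"].shape[0]; f=H/2/np.tan(np.radians(s["fov_y"]/2))
    c=W[:3,:3]@p+W[:3,3]; return s["cx"]+f*c[0]/-c[2], s["cy"]-f*c[1]/-c[2]
def wristT(o,s):
    from scipy.spatial.transform import Rotation as R
    T=np.eye(4); T[:3,:3]=R.from_euler('xyz',o["ee_rot"]).as_matrix(); T[:3,3]=o["tool_pos"]
    return T@s["tool_from_camera"]
E
python3 - <<'E'
from h import *
s=cams.snapshot("top"); p=s["pixels"]
cv2.imwrite("pics/topc.png",cv2.resize(p[150:260,120:240][:,:,::-1],None,fx=5,fy=5,interpolation=cv2.INTER_CUBIC))
hsv=cv2.cvtColor(p,cv2.COLOR_RGB2HSV)
m=cv2.inRange(hsv,(100,120,60),(125,255,255)); m[:, 230:]=0;m[:150]=0
n,l,st,c=cv2.connectedComponentsWithStats(m)
for i in range(1,n):
    if st[i,4]>5: print("blue",st[i],c[i],onz(s,*c[i],.1135))
hs=(hsv[:,:,1]<60)&(hsv[:,:,2]>170); hs=hs.astype('uint8')
n,l,st,c=cv2.connectedComponentsWithStats(hs)
for i in range(1,n):
    if st[i,4]>15 and c[i][0]<230 and 150<c[i][1]<260: print("white",st[i],c[i],onz(s,*c[i],.1585))
d=((hsv[:,:,2]<60)).astype('uint8')
n,l,st,c=cv2.connectedComponentsWithStats(d)
for i in range(1,n):
    if st[i,4]>100 and c[i][0]<230 and 150<c[i][1]<260: print("dark",st[i],c[i],onz(s,*c[i],.145))
s=cams.snapshot("side"); p=s["pixels"]
cv2.imwrite("pics/sidec.png",cv2.resize(p[185:285,145:245][:,:,::-1],None,fx=5,fy=5,interpolation=cv2.INTER_CUBIC))
E
```

```text
blue [150 166   8   8  42] [153.19047619 169.5952381 ] [0.54859893 0.25504439 0.1135    ]
blue [195 174  10   9  63] [199.66666667 177.9047619 ] [0.52396629 0.1363377  0.1135    ]
blue [175 206  26  23 120] [191.30833333 220.48333333] [0.41581211 0.15804714 0.1135    ]
blue [140 212  11   9  56] [144.625      216.78571429] [0.42817596 0.27535307 0.1135    ]
white [185 169  13   9  34] [191.58823529 172.70588235] [0.52938493 0.15061802 0.1585    ]
white [199 181   6   5  20] [201.9 183.4] [0.50216484 0.12554984 0.1585    ]
white [163 188  14  14 145] [169.35172414 194.73793103] [0.47625108 0.20484466 0.1585    ]
white [206 192   4  10  18] [208.05555556 195.22222222] [0.47263837 0.11080285 0.1585    ]
white [159 224  10   8  36] [163.19444444 226.91666667] [0.39854408 0.21929605 0.1585    ]
white [181 247   8   5  25] [184.44 248.72] [0.34530353 0.16833732 0.1585    ]
dark [143 189  56  37 160] [167.6     213.85625] [0.43104164 0.21150789 0.145     ]
```

View pics/topc.png

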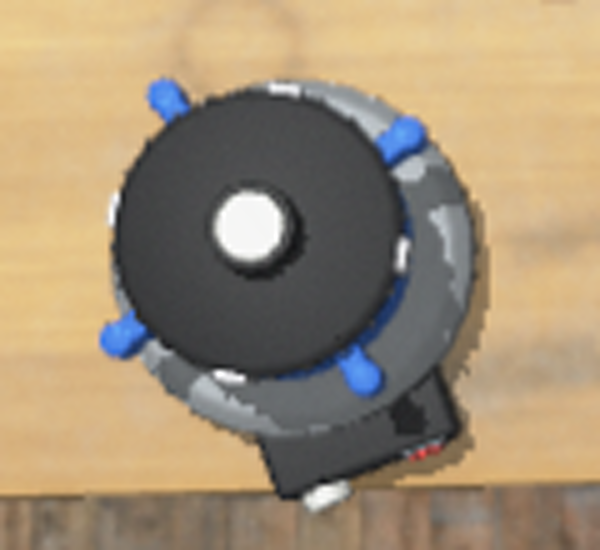

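View pics/sidec.png

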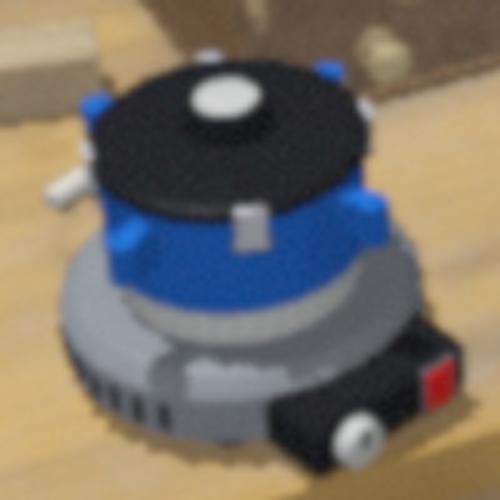

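Run:
```python
from h import *
s=cams.snapshot("top")
o=np.array([120,150])
E=[np.array(e)/5+o-0.4 for e in [(165,97),(405,135),(365,378),(122,338)]]
P=[onz(s,*e,.1265)[:2] for e in E]
for p in P: print(p)
def inter(a,b,c,d):
    t=np.linalg.solve(np.c_[b-a,c-d],c-a); return a+t[0]*(b-a)
c=inter(P[0],P[2],P[1],P[3]); print("centre",c, "mean",np.mean(P,0))
b=onz(s,169.35,194.74,.1585)[:2]; print("boss",b)
for p in P:
    for q in (c,b): d=p-q; print(np.hypot(*d),np.degrees(np.arctan2(d[1],d[0])))
# lid dark circle fit
for z,n,pts in [(0,"bench left",[(108,60),(108,240)]),(0,"box front bottom",[(202,142),(308,136)]),(.1,"box top",[(190,42),(190,128),(314,118),(308,40)])]:
    for q in pts: print(n,q,onz(s,*q,z))
s2=cams.snapshot("side")
# base disk: gray top centre; boss in side: triangulate
w=s2["pixels"]; hsv=cv2.cvtColor(w,cv2.COLOR_RGB2HSV)
m=((hsv[:,:,1]<60)&(hsv[:,:,2]>150)).astype('uint8'); n,l,st,cc=cv2.connectedComponentsWithStats(m)
for i in range(1,n):
    if st[i,4]>20 and 180<cc[i][0]<200 and 195<cc[i][1]<215: print("side boss",cc[i],st[i],onz(s2,*cc[i],.1585)); sb=cc[i]
a,da=ray(s,169.35,194.74); e,de=ray(s2,*sb)
t=np.linalg.lstsq(np.c_[da,-de],e-a,rcond=None)[0]; print(a+t[0]*da,e+t[1]*de)
cv2.imwrite("pics/box.png",cv2.resize(s2["pixels"][110:290,90:300][:,:,::-1],None,fx=3.5,fy=3.3))
```

```text
[0.54755682 0.25356708]
[0.52492969 0.1323945 ]
[0.40300199 0.15306233]
[0.42600763 0.27366428]
centre [0.47527232 0.20330978] mean [0.47537403 0.20317205]
boss [0.47624611 0.20484883]
0.08803888099327067 34.80975954616977
0.08636368178519145 34.34021579792816
0.0865726973099925 -54.99894197683845
0.08729101712484791 -56.10202006856689
0.08802162577983826 -145.19024045383026
0.08970251714241921 -144.73817405717162
0.08588810003114668 125.00105802316153
0.08520253047756604 126.1311782588476
bench left (108, 60) [9.03283520e-01 4.17130794e-01 2.22044605e-16]
bench left (108, 240) [0.37703139 0.40339579 0.        ]
box front bottom (202, 142) [0.64818974 0.14268058 0.        ]
box front bottom (308, 136) [ 0.65826022 -0.16104842  0.        ]
box top (190, 42) [0.90219008 0.16175634 0.1       ]
box top (190, 128) [0.66040201 0.16251098 0.1       ]
box top (314, 118) [ 0.6795952  -0.16535708  0.1       ]
box top (308, 40) [ 0.90037143 -0.15946763  0.1       ]
side boss [189.5890411  203.98630137] [184 201  13   7  73] [0.4748474 0.203536  0.1585   ]
[0.47625954 0.20486713 0.15840438] [0.47556266 0.20333493 0.15801326]
```

View pics/box.png

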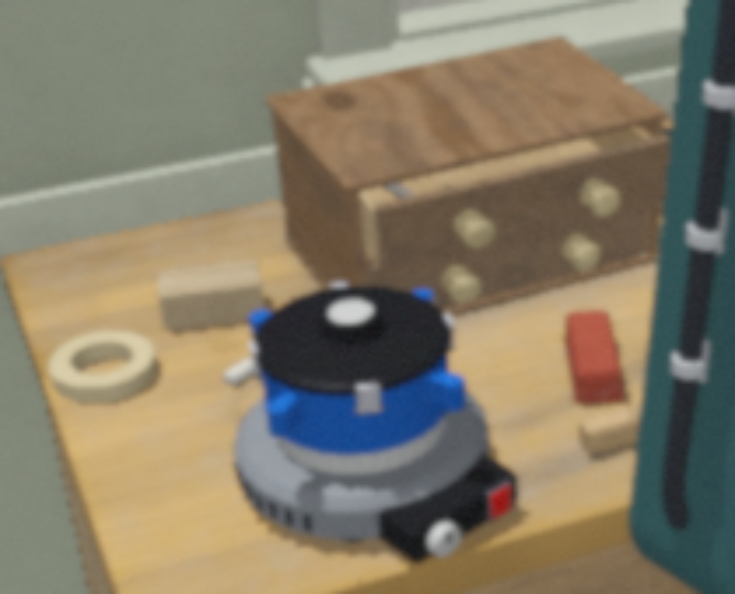

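View pics/wrist0.png

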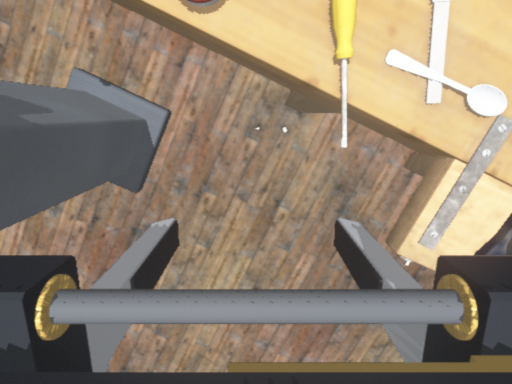

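>>> {"method": "arm_command", "body": {"plan": [4,-4.4,0,0,0,0,1,4,-4.4,0,0,0,0,1,4,-4.4,0,0,0,0,1,4,-4.4,0,0,0,0,1,4,-4.4,0,0,0,0,1,4,-4.4,0,0,0,0,1,4,-4.4,0,0,0,0,1,4,-4.4,0,0,0,0,1]}}

```text
time: 1.35
tool_pos: [0.3739, -0.0426, 0.2138]
ee_rot: [3.14, -0.001, 0.435]
wrist_force: [1.0, -0.3, -0.1]
width: 0.0177
```

```bash
cat >> h.py <<'E'
C=np.array([.4755,.2037])
def goto(theta,r,z,yaw):
    """print shift (cm, tool axes now) and turn about z (deg) to bring TCP to polar (theta,r) about C"""
    o=robot.get_obs(); y=o["ee_rot"][2]; t=np.radians(theta)
    p=np.r_[C+r*np.array([np.cos(t),np.sin(t)]),z]; d=p-o["tool_pos"]
    X=np.array([np.cos(y),np.sin(y),0]);Y=np.array([np.sin(y),-np.cos(y),0])
    print("t",o["time"],"pos",o["tool_pos"],"rpy",o["ee_rot"],"q6",o["joint_positions"][5]);print("shift cm",100*d@X,100*d@Y,-100*d[2],"turn",(np.degrees(y)-yaw+180)%360-180)
def where():
    o=robot.get_obs(); d=o["tool_pos"][:2]-C
    print("t %.2f r %.1fmm th %.1f z %.4f yaw %.1f F"%(o["time"],1e3*np.hypot(*d),np.degrees(np.arctan2(d[1],d[0])),o["tool_pos"][2],np.degrees(o["ee_rot"][2])),o["wrist_force"].round(1),"w",o["width"])
E
python3 -c "
from h import *
goto(-123,.088,.215,57)"
```

```text
t 1.35 pos [ 0.37390867 -0.04261826  0.21383759] rpy [ 3.14037861e+00 -1.25253912e-03  4.35395694e-01] q6 0.8710315937995038
shift cm 12.141811911823018 -13.378669628937564 -0.11624094857516643 turn -32.053664314328586
```

>>> {"method": "arm_command", "body": {"plan": [3.05,-3.35,0,0,0,0,1,3.05,-3.35,0,0,0,0,1,3.05,-3.35,0,0,0,0,1,3.05,-3.35,0,0,0,0,1,0,0,0,0,0,-8,1,0,0,0,0,0,-8,1,0,0,0,0,0,-8,1,0,0,0,0,0,-8,1]}}

```text
time: 2.35
tool_pos: [0.4276, 0.1287, 0.2135]
ee_rot: [3.142, 0.0, 0.999]
wrist_force: [-0.6, 1.2, 0.2]
width: 0.0003
```

```bash
python3 - <<'E'
from h import *
goto(-123,.088,.096,57); where()
for n in ["side","top","wrist"]:
    s=cams.snapshot(n); p=s["pixels"]
    if n!="wrist": p=cv2.resize(p[140:290,100:300],None,fx=2,fy=2)
    else: p=p[:300,:400]
    cv2.imwrite(f"pics/{n}1.png",p[:,:,::-1])
E
python3 -c "
import cv2,numpy as np
a=cv2.imread('pics/side1.png');b=cv2.imread('pics/top1.png');cv2.imwrite('pics/c1.png',np.hstack([a,b]))"
```

```text
t 2.35 pos [0.42763502 0.12866211 0.2134703 ] rpy [3.14151152e+00 5.05252542e-05 9.99175831e-01] q6 0.7368490883754142
shift cm 0.1004342260672634 -0.07212621293963867 11.747029894609334 turn 0.24855810498149822
t 2.35 r 89.0mm th -122.5 z 0.2135 yaw 57.2 F [-0.6  1.2  0.2] w 0.0003078942930728568
```

View pics/c1.png

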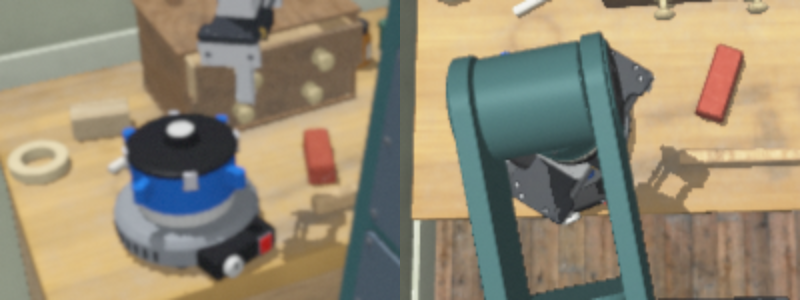

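View pics/wrist1.png

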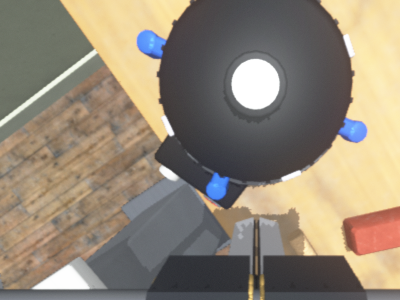

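The wrist view shows the boss at (255,84), the target ear at (218,187) and the closed fingers at (256,225), on the ear's counter-clockwise side. I'll cross-check the boss position before going down.

Run:
```python
from h import *
o=robot.get_obs(); s=cams.snapshot("wrist"); T=wristT(o,s); p=s["pixels"]; hsv=cv2.cvtColor(p,cv2.COLOR_RGB2HSV)
m=((hsv[:,:,1]<40)&(hsv[:,:,2]>200)).astype('uint8'); n,l,st,c=cv2.connectedComponentsWithStats(m)
for i in range(1,n):
    if st[i,4]>1000: print(st[i],c[i],onz(s,*c[i],.1585,T))
m=cv2.inRange(hsv,(100,150,80),(125,255,255)); n,l,st,c=cv2.connectedComponentsWithStats(m)
for i in range(1,n):
    if st[i,4]>100:
        w=onz(s,*c[i],.1265,T); d=w[:2]-C; print(st[i],w,np.hypot(*d),np.degrees(np.arctan2(d[1],d[0])))
```

```text
[ 231   59   48   50 1901] [254.77643346  83.61493951] [0.47639885 0.20320784 0.1585    ]
[  11  324   87   21 1300] [ 52.70076923 331.47769231] [0.22916512 0.1314904  0.1585    ]
[ 459  329   42   40 1019] [480.73994112 351.25515211] [ 0.5186167  -0.08067894  0.1585    ]
[137  31  29  26 465] [0.42713548 0.27287742 0.1265    ] 0.08440759712545391 124.95883370359358
[206 173  23  27 442] [0.40624164 0.15417197 0.1265    ] 0.08514543872862376 -144.43068413631065
```

>>> {"method": "arm_command", "body": {"plan": [0.1,0,3,0,0,0,1,0,0,3,0,0,0,1,0,0,3,0,0,0,1,0,0,1.7,0,0,0,1,0,0,1,0,0,0,1,0,0,0,0,0,0,1]}}

```text
time: 3.3
tool_pos: [0.4283, 0.1293, 0.0964]
ee_rot: [-3.141, 0.0, 0.994]
wrist_force: [0.2, -0.2, -0.3]
width: 0.0005
```

```bash
python3 -c "
from h import *
where()"
```

```text
t 3.30 r 88.1mm th -122.4 z 0.0964 yaw 56.9 F [ 0.2 -0.2 -0.3] w 0.0004843474400784538
```

>>> {"method": "arm_command", "body": {"plan": [0.005,-0.307,0,0,0,2,1,0.005,-0.307,0,0,0,2,1,0.005,-0.307,0,0,0,2,1,0.005,-0.307,0,0,0,2,1,0.005,-0.307,0,0,0,2,1,0.005,-0.307,0,0,0,2,1,0.005,-0.307,0,0,0,2,1,0.005,-0.307,0,0,0,2,1]}}

```text
time: 4.3
tool_pos: [0.411, 0.1448, 0.0981]
ee_rot: [3.138, -0.002, 0.713]
wrist_force: [0.6, -2.8, 0.2]
width: 0.0002
```

```bash
cat > look.py <<'E'
from h import *
import sys
where()
o=robot.get_obs(); s=cams.snapshot("wrist"); T=wristT(o,s); p=s["pixels"]; hsv=cv2.cvtColor(p,cv2.COLOR_RGB2HSV)
off=float(sys.argv[1])if len(sys.argv)>1 else 0
m=((hsv[:,:,1]<40)&(hsv[:,:,2]>200)).astype('uint8'); m[300:]=0;n,l,st,c=cv2.connectedComponentsWithStats(m)
for i in range(1,n):
    if st[i,4]>1000:
        print("boss",st[i],c[i].round(1),onz(s,*c[i],.1585-off,T).round(4))
m=cv2.inRange(hsv,(100,150,80),(125,255,255)); m[300:]=0; n,l,st,c=cv2.connectedComponentsWithStats(m)
for i in range(1,n):
    if st[i,4]>100:
        w=onz(s,*c[i],.1265-off,T); d=w[:2]-C; print("ear",c[i].round(0),st[i,4],"r %.4f th %.1f"%(np.hypot(*d),np.degrees(np.arctan2(d[1],d[0]))))
cv2.imwrite(f"pics/w{o['time']:.2f}.png",p[:,:,::-1])
E
python3 look.py
```

```text
t 4.30 r 87.3mm th -137.6 z 0.0981 yaw 40.9 F [ 0.6 -2.8  0.2] w 0.0001869768332287218
boss [ 197    4   99  105 8114] [246.1  56. ] [0.4758 0.2044 0.1585]
ear [43. 27.] 1606 r 0.0867 th 119.5
ear [440. 114.] 1265 r 0.0860 th -61.0
ear [213. 246.] 560 r 0.0822 th -151.6
```

>>> {"method": "arm_command", "body": {"plan": [0.005,-0.307,0,0,0,2,1,0.005,-0.307,0,0,0,2,1,0.005,-0.307,0,0,0,2,1,0.005,-0.307,0,0,0,2,1]}}

```text
time: 4.85
tool_pos: [0.4031, 0.1546, 0.0976]
ee_rot: [3.139, -0.001, 0.574]
wrist_force: [-0.0, -2.8, -1.1]
width: 0.0003
```

>>> {"method": "arm_command", "body": {"plan": [0.005,-0.307,0,0,0,2,1,0.005,-0.307,0,0,0,2,1,0.005,-0.307,0,0,0,2,1]}}

```text
time: 5.22
tool_pos: [0.3986, 0.1633, 0.0976]
ee_rot: [3.141, -0.002, 0.47]
wrist_force: [0.0, -0.5, -0.2]
width: 0.0002
```

```bash
python3 look.py
```

```text
t 5.22 r 86.9mm th -152.3 z 0.0976 yaw 26.9 F [ 0.  -0.5 -0.2] w 0.00018415653077375935
boss [ 205   13   92   98 7053] [250.3  61.7] [0.475  0.2035 0.1585]
ear [59. 30.] 1438 r 0.0811 th 105.2
ear [432. 118.] 1097 r 0.0815 th -76.6
ear [215. 242.] 713 r 0.0797 th -166.2
```

The wrist view suggests the bowl has dropped: the boss shrank from 99 to 92 px wide, about 8 mm down, and the push force is near 0. I'll back off, rise and check with the side camera.

>>> {"method": "arm_command", "body": {"plan": [0,0.5,0,0,0,0,1,0,0.5,0,0,0,0,1,0,0,-3.5,0,0,0,1,0,0,-4,0,0,0,1,0,0,-4,0,0,0,1,0,0,0,0,0,0,1]}}

```text
time: 6.02
tool_pos: [0.4045, 0.1545, 0.2154]
ee_rot: [3.14, -0.008, 0.471]
wrist_force: [0.3, -0.2, -0.1]
width: 0.0
```

```bash
python3 look.py .008
python3 - <<'E'
from h import *
s=cams.snapshot("side"); w=s["pixels"]; cv2.imwrite("pics/s2.png",cv2.resize(w[150:290,120:260][:,:,::-1],None,fx=4,fy=4,interpolation=cv2.INTER_CUBIC))
hsv=cv2.cvtColor(w,cv2.COLOR_RGB2HSV)
m=((hsv[:,:,1]<60)&(hsv[:,:,2]>150)).astype('uint8'); n,l,st,cc=cv2.connectedComponentsWithStats(m)
for i in range(1,n):
    if st[i,4]>20 and 170<cc[i][0]<210 and 190<cc[i][1]<225: print(cc[i],st[i])
for z in (.1585,.15,.142): print(z,proj(s,np.r_[C,z]))
goto(0,0,.17,29)
E
```

```text
t 6.03 r 86.4mm th -145.2 z 0.2154 yaw 27.0 F [ 0.3 -0.2 -0.1] w 3.2462612237657844e-05
boss [ 216   68   46   47 1698] [238.3  91.1] [0.4757 0.204  0.1505]
ear [136.  70.] 320 r 0.0855 th 104.5
ear [339. 120.] 267 r 0.0839 th -76.8
ear [220. 194.] 390 r 0.0852 th -165.8
[189.58441558 207.        ] [184 204  13   7  77]
0.1585 (np.float64(189.44693503773533), np.float64(203.8740702955584))
0.15 (np.float64(189.69289871370864), np.float64(206.62702275038643))
0.142 (np.float64(189.9227794702253), np.float64(209.19996686689427))
t 6.125 pos [0.40237711 0.15400789 0.21112321] rpy [3.14150747e+00 4.62786565e-06 4.70457554e-01] q6 1.334188437615748
shift cm 8.770403141160036 -1.114742814945608 4.112321030375693 turn -2.044767709642656
```

View pics/s2.png

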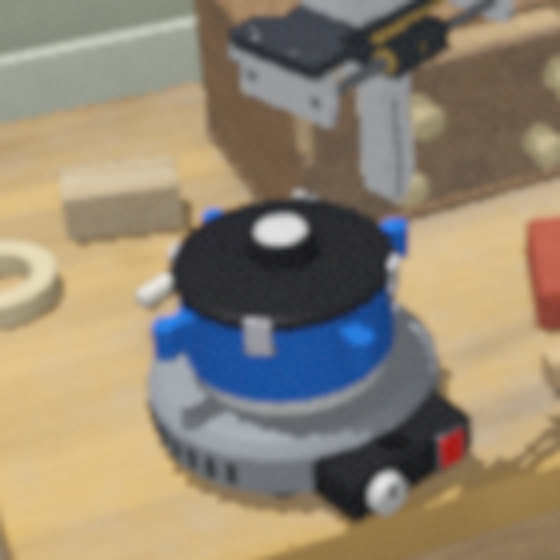

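The boss in the side view is at row 207.0, which matches a top height of about 0.149 m, so the bowl is on the seal. Next I'll move over the boss and press.

>>> {"method": "arm_command", "body": {"plan": [4.4,-0.56,0,0,0,0,1,4.4,-0.56,0,0,0,0,1,0,0,2.4,0,0,0,1,0,0,2,0,0,0,1,0,0,0.3,0,0,0,1,0,0,0,0,0,0,1]}}

```text
time: 6.88
tool_pos: [0.4752, 0.2039, 0.1636]
ee_rot: [-3.141, 0.002, 0.471]
wrist_force: [-0.1, -0.6, 0.8]
width: 0.0004
```

```bash
python3 -c "
from h import *
goto(0,0,.150,27);where()"
```

```text
t 6.875 pos [0.47515713 0.20392827 0.1636166 ] rpy [-3.14134764e+00  1.81482107e-03  4.70631040e-01] q6 1.3959378547035077
shift cm 0.020208910029398286 0.035892931660292796 1.361659880874705 turn -0.03482772503267029
t 6.88 r 0.4mm th 146.3 z 0.1636 yaw 27.0 F [-0.1 -0.6  0.8] w 0.00039794245149677934
```

>>> {"method": "arm_command", "body": {"plan": [0,0,0.2,0,0,0,1,0,0,0.2,0,0,0,1,0,0,0.2,0,0,0,1,0,0,0.15,0,0,0,1,0,0,0.15,0,0,0,1,0,0,0,0,0,0,1]}}

```text
time: 7.62
tool_pos: [0.476, 0.2043, 0.158]
ee_rot: [3.141, -0.003, 0.471]
wrist_force: [-3.6, -1.0, 7.9]
width: 0.0004
```

>>> {"method": "arm_command", "body": {"plan": [0,0,0.12,0,0,0,1,0,0,0.12,0,0,0,1,0,0,0.12,0,0,0,1,0,0,0,0,0,0,1]}}

```text
time: 8.12
tool_pos: [0.4761, 0.2043, 0.155]
ee_rot: [3.141, -0.003, 0.471]
wrist_force: [-3.3, -0.7, 9.7]
width: 0.0004
```

>>> {"method": "arm_command", "body": {"plan": [0,0,0.12,0,0,0,1,0,0,0.12,0,0,0,1,0,0,0.12,0,0,0,1,0,0,0,0,0,0,1]}}

```text
time: 8.62
tool_pos: [0.4762, 0.2043, 0.1514]
ee_rot: [3.141, -0.003, 0.471]
wrist_force: [-3.7, -1.7, 9.7]
width: 0.0005
```

>>> {"method": "arm_command", "body": {"plan": [0,0,0.12,0,0,0,1,0,0,0.12,0,0,0,1,0,0,0.12,0,0,0,1,0,0,0,0,0,0,1]}}

```text
time: 9.12
tool_pos: [0.4765, 0.2044, 0.1503]
ee_rot: [3.14, -0.005, 0.471]
wrist_force: [-5.6, -2.5, 18.3]
width: 0.0005
```

>>> {"method": "arm_command", "body": {"plan": [0,0,0.1,0,0,0,1,0,0,0.1,0,0,0,1,0,0,0,0,0,0,1]}}

```text
time: 9.5
tool_pos: [0.4771, 0.2046, 0.1503]
ee_rot: [3.14, -0.008, 0.471]
wrist_force: [-8.5, -2.6, 23.6]
width: 0.0006
```

The TCP stopped at 0.1503 m while the force kept rising from 10 to 24 N, so the bowl is pressed home. Next I'll retract and place the fingers behind the same ear for the twist.

>>> {"method": "arm_command", "body": {"plan": [0,0,-1,0,0,0,1,0,0,-3,0,0,0,1,0,0,-3,0,0,0,1,-4.3,0.8,0,0,0,0,1,-4.3,0.8,0,0,0,0,1,0,0,0,0,0,-10,1,0,0,0,0,0,0,1]}}

```text
time: 10.38
tool_pos: [0.406, 0.1507, 0.2125]
ee_rot: [3.142, -0.0, 0.643]
wrist_force: [0.6, 0.6, -1.4]
width: 0.0002
```

```bash
python3 look.py .0165;python3 - <<'E'
from h import *
s=cams.snapshot("side"); w=s["pixels"]
hsv=cv2.cvtColor(w,cv2.COLOR_RGB2HSV)
m=((hsv[:,:,1]<60)&(hsv[:,:,2]>150)).astype('uint8'); n,l,st,cc=cv2.connectedComponentsWithStats(m)
for i in range(1,n):
    if st[i,4]>20 and 170<cc[i][0]<210 and 190<cc[i][1]<225: print(cc[i],st[i])
goto(-142.5,.088,.09,37)
E
```

```text
t 10.38 r 87.4mm th -142.7 z 0.2125 yaw 36.8 F [ 0.6  0.6 -1.4] w 0.00016705050160913815
boss [ 232   65   45   47 1656] [253.8  87.9] [0.4758 0.2041 0.142 ]
ear [154.  51.] 259 r 0.0862 th 105.5
ear [344. 133.] 241 r 0.0837 th -76.8
ear [217. 184.] 391 r 0.0854 th -166.0
[189.92592593 209.51851852] [184 206  13   8  81]
t 10.475 pos [0.40638353 0.15099819 0.21240438] rpy [-3.14151945e+00  3.73063369e-04  6.42714484e-01] q6 1.1529653375947293
shift cm -0.10801980483657807 0.027703187179959725 12.240438418029617 turn -0.17517261312110577
```

The boss in the side view is now at row 209.5, and the prediction for fully home is 209.2. Now I'll lower the fingers and twist.

>>> {"method": "arm_command", "body": {"plan": [-0.1,0,3,0,0,0,1,0,0,3,0,0,0,1,0,0,3,0,0,0,1,0,0,2.2,0,0,0,1,0,0,1,0,0,0,1,0,0,0,0,0,0,1]}}

```text
time: 11.22
tool_pos: [0.4053, 0.1504, 0.0901]
ee_rot: [-3.141, 0.001, 0.645]
wrist_force: [0.9, 0.6, -0.1]
width: 0.0003
```

>>> {"method": "arm_command", "body": {"plan": [0.005,-0.307,0,0,0,2,1,0.005,-0.307,0,0,0,2,1,0.005,-0.307,0,0,0,2,1,0.005,-0.307,0,0,0,2,1,0.005,-0.307,0,0,0,2,1,0.005,-0.307,0,0,0,2,1,0.005,-0.307,0,0,0,2,1,0.005,-0.307,0,0,0,2,1]}}

```text
time: 12.22
tool_pos: [0.3947, 0.1717, 0.0922]
ee_rot: [3.14, -0.003, 0.364]
wrist_force: [0.6, -2.0, -0.2]
width: -0.0002
```

```bash
python3 look.py .0165
```

```text
t 12.22 r 86.9mm th -158.4 z 0.0922 yaw 20.9 F [ 0.6 -2.  -0.2] w -0.0002371859517545311
boss [ 206   15   90   96 6779] [250.2  62.8] [0.4761 0.2044 0.142 ]
ear [62. 32.] 1343 r 0.0867 th 98.6
ear [429. 118.] 1028 r 0.0858 th -81.9
ear [215. 242.] 752 r 0.0840 th -172.6
```

>>> {"method": "arm_command", "body": {"plan": [0,-0.307,0,0,0,2,1,0,-0.307,0,0,0,2,1,0,-0.307,0,0,0,2,1,0,-0.307,0,0,0,2,1,0,-0.307,0,0,0,2,1,0,-0.307,0,0,0,2,1]}}

```text
time: 13.02
tool_pos: [0.3896, 0.1895, 0.0921]
ee_rot: [3.141, -0.003, 0.155]
wrist_force: [-0.2, -1.0, 0.4]
width: 0.0004
```

>>> {"method": "arm_command", "body": {"plan": [0,-0.307,0,0,0,2,1,0,-0.307,0,0,0,2,1,0,-0.307,0,0,0,2,1,0,-0.307,0,0,0,2,1,0,-0.307,0,0,0,2,1,0,-0.307,0,0,0,2,1]}}

```text
time: 13.78
tool_pos: [0.3883, 0.2078, 0.0921]
ee_rot: [-3.141, -0.003, -0.054]
wrist_force: [0.2, -0.7, 0.3]
width: 0.0006
```

```bash
python3 look.py .0165
```

```text
t 13.78 r 87.3mm th 177.3 z 0.0921 yaw -3.1 F [ 0.2 -0.7  0.3] w 0.0006497034285136683
boss [ 208   16   90   96 6811] [252.3  63.2] [0.476 0.204 0.142]
ear [64. 30.] 1379 r 0.0865 th 74.2
ear [430. 120.] 1110 r 0.0859 th -106.7
ear [216. 242.] 711 r 0.0843 th 163.1
```

>>> {"method": "arm_command", "body": {"plan": [0,-0.307,0,0,0,2,1,0,-0.307,0,0,0,2,1,0,-0.307,0,0,0,2,1,0,0,0,0,0,0,1]}}

```text
time: 14.32
tool_pos: [0.3886, 0.2165, 0.0916]
ee_rot: [3.141, -0.001, -0.157]
wrist_force: [-0.9, -2.5, 2.3]
width: 0.0004
```

>>> {"method": "arm_command", "body": {"plan": [0,-0.15,0,0,0,1,1,0,-0.15,0,0,0,1,1,0,-0.15,0,0,0,1,1,0,0,0,0,0,0,1]}}

```text
time: 14.82
tool_pos: [0.3889, 0.222, 0.0905]
ee_rot: [-3.14, 0.0, -0.21]
wrist_force: [0.7, -0.2, 0.4]
width: 0.0001
```

>>> {"method": "arm_command", "body": {"plan": [0,-0.15,0,0,0,1,1,0,-0.15,0,0,0,1,1,0,0,0,0,0,0,1]}}

```text
time: 15.2
tool_pos: [0.3892, 0.2237, 0.0904]
ee_rot: [3.14, 0.0, -0.245]
wrist_force: [-1.5, -4.6, 1.2]
width: 0.0005
```

```bash
python3 look.py .0165
```

```text
t 15.20 r 88.6mm th 167.0 z 0.0904 yaw -14.0 F [-1.5 -4.6  1.2] w 0.0005108190032476262
boss [ 206   10   92   99 7086] [252.  59.] [0.4759 0.2033 0.142 ]
ear [61. 27.] 1373 r 0.0857 th 63.4
ear [433. 117.] 1079 r 0.0869 th -117.2
ear [216. 241.] 703 r 0.0843 th 153.1
```

>>> {"method": "arm_command", "body": {"plan": [0,-0.15,0,0,0,1,1,0,-0.15,0,0,0,1,1,0,0,0,0,0,0,1]}}

```text
time: 15.62
tool_pos: [0.3901, 0.2255, 0.0903]
ee_rot: [3.137, -0.001, -0.281]
wrist_force: [-0.8, -8.6, 1.6]
width: 0.0005
```

>>> {"method": "arm_command", "body": {"plan": [0,-0.15,0,0,0,0,1,0,-0.15,0,0,0,0,1,0,0,0,0,0,0,1]}}

```text
time: 16.0
tool_pos: [0.39, 0.2256, 0.0899]
ee_rot: [3.131, 0.0, -0.281]
wrist_force: [-2.7, -15.2, 4.1]
width: 0.0005
```

```bash
python3 look.py .0165
```

```text
t 16.00 r 88.3mm th 165.6 z 0.0899 yaw -16.1 F [ -2.7 -15.2   4.1] w 0.00046712792536693576
boss [ 203   10   93   99 7177] [248.9  58.9] [0.4764 0.2036 0.142 ]
ear [56. 29.] 1396 r 0.0861 th 61.9
ear [431. 113.] 1165 r 0.0866 th -118.0
ear [216. 242.] 671 r 0.0836 th 151.6
```

The force climbed to 15 N with no further motion, so the bowl is at the hard stop. I'll back off, rise clear and verify.

>>> {"method": "arm_command", "body": {"plan": [0,0.5,0,0,0,0,1,0,1,0,0,0,0,1,0,0,-3.5,0,0,0,1,0,0,-4,0,0,0,1,0,0,-4,0,0,0,1,0,0,-1,0,0,0,1,0,0,0,0,0,0,1]}}

```text
time: 16.92
tool_pos: [0.387, 0.2159, 0.2155]
ee_rot: [-3.141, -0.0, -0.28]
wrist_force: [-0.6, -0.3, -0.5]
width: 0.0005
```

```bash
python3 look.py .0165;python3 - <<'E'
from h import *
s=cams.snapshot("side"); w=s["pixels"]
cv2.imwrite("pics/s3.png",cv2.resize(w[150:290,120:260][:,:,::-1],None,fx=4,fy=4,interpolation=cv2.INTER_CUBIC))
hsv=cv2.cvtColor(w,cv2.COLOR_RGB2HSV)
m=((hsv[:,:,1]<60)&(hsv[:,:,2]>150)).astype('uint8'); n,l,st,cc=cv2.connectedComponentsWithStats(m)
for i in range(1,n):
    if st[i,4]>20 and 170<cc[i][0]<210 and 190<cc[i][1]<225: print(cc[i],st[i])
E
```

```text
t 16.93 r 89.3mm th 172.1 z 0.2155 yaw -16.0 F [-0.6 -0.3 -0.5] w 0.0005303950123264627
boss [ 217   64   45   46 1619] [239.3  86.4] [0.4765 0.2029 0.142 ]
ear [138.  73.] 102 r 0.0856 th 64.2
ear [339. 112.] 356 r 0.0853 th -117.7
ear [224. 186.] 257 r 0.0828 th 152.5
[190.20571429 199.10857143] [184 178  13  36 175]
[197.15238095 191.37142857] [194 178   6  30 105]
```

View pics/s3.png

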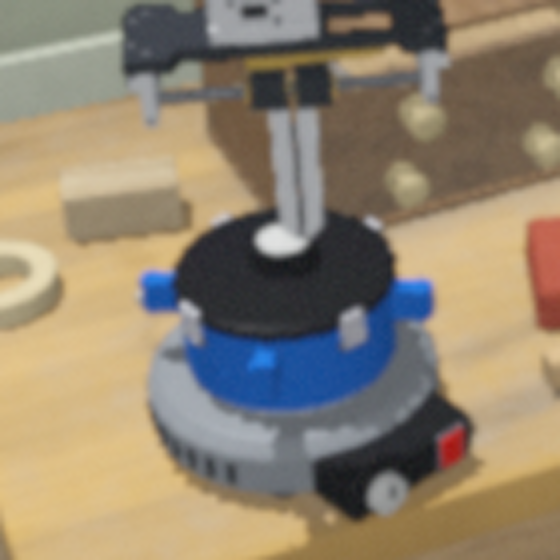

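The side view shows the bowl level and low, with ears near (157,290), (412,298) and (263,360), and the fingers clear above the boss. I'll move aside for an unobstructed last check.

>>> {"method": "arm_command", "body": {"plan": [0,5,-1,0,0,0,1,0,5,0,0,0,0,1,0,5,0,0,0,0,1,0,5,0,0,0,0,1,0,5,0,0,0,0,1,0,5,0,0,0,0,1,0,0,0,0,0,0,1]}}

```text
time: 17.9
tool_pos: [0.3026, -0.0751, 0.2237]
ee_rot: [3.142, 0.003, -0.288]
wrist_force: [1.0, 0.9, 0.5]
width: 0.0005
```

Run:
```python
from h import *
where()
S={n:cams.snapshot(n) for n in("top","side")}
w=S["side"]["pixels"];hsv=cv2.cvtColor(w,cv2.COLOR_RGB2HSV)
m=((hsv[:,:,1]<60)&(hsv[:,:,2]>150)).astype('uint8'); n,l,st,cc=cv2.connectedComponentsWithStats(m)
for i in range(1,n):
    if st[i,4]>20 and 170<cc[i][0]<210 and 195<cc[i][1]<225: print("side boss",cc[i],st[i])
s=S["top"];p=s["pixels"]; hsv=cv2.cvtColor(p,cv2.COLOR_RGB2HSV)
m=cv2.inRange(hsv,(100,120,60),(125,255,255)); m[:, 230:]=0;m[:150]=0
n,l,st,c=cv2.connectedComponentsWithStats(m)
for i in range(1,n):
    if st[i,4]>5: d=onz(s,*c[i],.11)[:2]-C; print(c[i],np.hypot(*d),np.degrees(np.arctan2(d[1],d[0])))
cv2.imwrite("pics/t4.png",p[:,:,::-1])
```

```text
t 17.90 r 328.1mm th -121.8 z 0.2237 yaw -16.5 F [1.  0.9 0.5] w 0.0004801390581341134
side boss [190.17333333 209.21333333] [184 206  13   8  75]
[189.39622642 168.86792453] 0.08389183773578422 -29.044570969537293
[143.90243902 182.65853659] 0.08563326210609454 61.852768301960985
[199.44545455 212.3       ] 0.07661504850680119 -120.81288899430336
[158.01639344 227.21311475] 0.08357641176123459 152.53195912504447
```

View pics/t4.png

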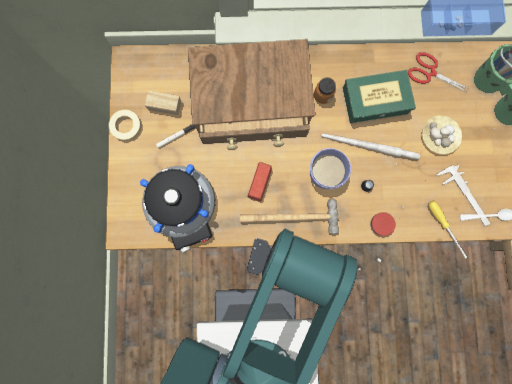

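The top view shows the ears at about 62°, -29° and 152°, which is about 42° on from the slot position. The bowl is home and the other items haven't moved, so I'll hand in.

```bash
python3 -c "
from bench import close_job
print(close_job())"
```

```text
the job is handed in; nothing more can be done
None
```

The bowl is locked on its base: pushed round until the lugs dropped, pressed home, then twisted clockwise to the stop. I could not read the interlock directly. I handed in at about 18 s of the 61 s allowed.

- **Finding the slots:** I pushed one ear clockwise with closed fingers. After about 21° the bowl dropped about 9 mm onto the seal, and the push force fell to near zero.
- **Pressing home:** I pressed on the lid boss. It moved at about 10 N, then stopped at the expected height while the force rose to 24 N.
- **Twisting:** I pushed the same ear about 42° clockwise. It then stopped moving and the force climbed to 15 N, so it was at the hard stop.

**Last checks:**
- With the arm clear, the boss showed at row 209.2 in the side view, which is exactly the row predicted for the home height.
- Three of the four ears are at about 62°, -29° and 152°, which is 42° on from the slot position. The fourth read -121° with a radius of only 77 mm; that fits the lid and bowl wall spoiling its colour patch, since the wrist camera put it at -118°.
- Nothing else on the bench looks moved in the top view.
- I inferred that the interlock is made from the bowl's height and angle.

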